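# Snap the cover onto the bench junction box and keep it pressed home

## Robot

A 6-joint arm with a two-finger parallel gripper is mounted at the origin on a cart in front of the work surface, level with it; the furniture and walls round the work are solid. World frame = base frame: x ahead of the robot, y to its left, z up, the work surface at z = 0. Lengths are in mm, angles in rad, forces in N, time in s.
With the tool pointing down it reaches from about 350 to 875 mm from the base axis. Payload 4.2 kg.
Tool frame: the origin (TCP) lies at the very end of the fingers, on their centre line; the grasp point (between the pads) lies 19 mm behind it; z points along the fingers, y is the direction in which the jaws open and shut (so a half turn about z gives the same grasp; the last joint's range is limited). The gripper opens to 85 mm and grips with 20 to 120 N. Pads are 22 mm wide; open, the fingers measure 114 mm over their backs; the gripper's body (76 mm by 85 mm) begins 54 mm behind the grasp point. The pads swing forward as they close: fully open they stand 13 mm farther back than shut.
Start: joints at [1.599, 0.385, 0.008, 0, -1.194, -0.259], TCP at [142.941, 608.414, 231.312] pointing down, gripper open.
Joint ranges: [-3.14, 3.14], [-1.21, 2.06], [-1.07, 1.41], [-3.16, 2.05], [-2.99, -0.16], [-3.1, 3.1]. Speed limits (rad/s): [2.79, 2.79, 3.14, 3.14, 3.14, 3.14].

## Interface

Orientations are given as a unit quaternion [x, y, z, w].
In Python, from bench import arm, optics, job gives the robot as it stands.
- The arm moves only by the tool send_rows, never from a script. Its argument "steps" is a list that holds one entry, the list of rows, each a list of 5 numbers: the shift along the tool's x, y, z in cm, then the turn about the tool's z in rad, then the opening, from 0 (shut) to 1 (fully open). A call has 1 to 10 rows; each row shifts and turns the pose as measured when the row begins, along the tool's axes as they then stand; what a row does not reach is not made up. A row lasts 1/12 s, in which the tool goes at most 41.7 mm and 7.16 degrees, less where a joint would pass 70% of its speed; a pose out of reach is approached as far as the arm can. A call with a gripper value outside its range is refused whole. The fingers move at their own pace and stop on an object; the grip force is fixed at half the most. Time passes only in rows, so rows that do not move let the fingers close. It gives the time, the measured TCP pose, the force and the opening at its end, in the units of the state.
- arm.read_state(): the state, without advancing time (a new reading comes with each control period).
- optics.get_image(name): name is "side" or "top"; returns (picture, depth): 420x560x3 uint8, blue, green, red; 420x560 float32, mm along the optical axis (not along the pixel's ray), 0 where there is no reading.
- optics.get_calibration(name): a dict with "K" (3x3 intrinsics, pixels), "rvec" (rotation vector, rad) and "tvec" (3), from world to camera coordinates, as OpenCV has them. Camera axes: x right, y down, z forward; pixel columns grow to the right and rows downward; lengths in mm; the calibration is good to about 2 mm. A picture is of the moment at which its call begins. get_calibration takes no time and is no camera call.
- job.job_done(): hands the job in, once; it reports no verdict.
The state is a dict: "clock": time; "joints": joint angles; "joint_vel": joint speeds; "joint_efforts": joint torques, N m; "position": TCP position; "ee_rot": TCP orientation; "contact_force": force on the tool from outside, world axes, zero at the start; "wrist_torque": the same for the moment, N m; "gripper_width": finger opening in mm.
Only numpy, scipy, OpenCV 4.12 (cv2) and the standard library are available. Lean on these libraries where they do the work, as an engineer would, in place of code of your own. Each camera call takes 0.05 s, during which the arm holds its last target. There are 200 camera calls.

## Task

Pick up the loose cover of the grey junction box by its finger bar, set it squarely on the open box and press it straight down until both spring catches snap over it and it sits flush on the rim all round. Keep pressing it down firmly (about 10 N) so that it beds in, and finish like that: the program ends while the gripper is still pressing the cover home. Leave the other things on the bench alone.

Things in the scene. Friction and masses are not known exactly. Their poses are not given: they have to be found in the camera images.
- box: Foot plate, fixed to the bench, of an open-topped grey plastic junction box. The box is 120 mm (own x) by 80 mm (own y), its rim 50 mm above the bench, walls 4 mm; inside, a white terminal strip. An ear 4 mm high at each end reaches 77 mm from the centre. Origin: centre of the underside, on the bench, z up. Long side within 0.35 rad of world x; it stands left or right, the cover on the other side.
- box_rim (a point): Centre of the box's mouth (opening 112 x 72 mm), level with the top of the rim, 50 mm above the bench with nothing pressing; axes as the box.
- housing (a joint): How far the box is pushed down into the rubber cushion on its foot plate, m: 0 unloaded, about 0.001 for every 5 N of push (5000 N/m), at most 0.006. With the cover snapped on but not pressed it is near 0; with a 10 N push about 0.002.
- cover: Loose grey plastic cover, about 140 g, standing upright on its skirt on the bench, long side within 0.5 rad of world x. Plate 120 mm (own x) by 80 mm (own y), same outline as the box, on a skirt 24 mm deep; plate top 30 mm above the origin. Origin: centre of the skirt's lower edge, z up. Symmetrical: fits either way round. Seated, its origin is 24 mm below the rim.
- cover_grip (a point): Middle of the finger bar on the cover, 42 mm above the cover's origin; axes as the cover. The bar is 60 mm long (x), 24 mm wide (y), 24 mm high, and stands on the plate, from 30 to 54 mm above the cover's origin. A grasp closes along the cover's y.
- cover_bead (a point): Middle of the round bead (8 mm thick, 48 mm long) on the +y side of the cover's skirt, 7 mm above the cover's origin; a like bead on the -y side. Each reaches 34.5 mm from the middle of the cover: 1.5 mm play inside the box walls along y. Along x the skirt (108 mm) has 2 mm play each way.
- catch_left (a joint): Spring catch in the middle of the box's +y wall, white with a round nose reaching 4.5 mm into the cavity 12 mm below the rim. Value: metres pushed outward, 0 at rest, about 0.003 as the bead passes, about 0.001 with the cover home. Spring 1500 N/m, 4 N preload.
- catch_right (a joint): The same on the box's -y side. Going down, the skirt enters the mouth with the cover's origin level with the rim, the beads meet the catches with it 13 mm below the rim, the push needed rises to about 10 N, and from 18 to 19 mm below it drops suddenly and the catches draw the cover down onto the rim, where the force rises again.
- screwdriver: Bystander: screwdriver with an orange handle, 206 mm long, lying on a plywood board beyond the work; leave it alone. Origin: centre of its underside.
- rosewood_block: Bystander: plain brown wooden block, 56 x 80 x 40 mm, on the bench at the right, nearer the robot; leave it alone. Origin: centre of its underside.
- masking_tape: Bystander: roll of masking tape, 96 mm across, 25 mm high, lying flat on a plywood board beyond the work; leave it alone. Origin: centre of its underside.

How it is judged:
By the outcome, as a careful person would: the job done as asked, in the order asked, and still so for the second after the job is handed in, while the arm keeps its last pose, push and grip.
It also fails if it takes over 53 s, if anything falls off the work surface, if the arm or the gripper's body presses on something with over 40 N, if the wrist force passes 120 N, or if a joint passes its speed limit or range.

## Working session

There is one attempt and no reset: what is moved stays moved. The work goes in short steps, Python scripts to look and compute and a tool call to move; the robot and the scene stay as the last step left them, time stands still between calls to the robot, and variables do not carry over. Pictures are saved under pics/ and viewed, about 8 in all and at most 12, crops included, and the job is handed in when it is done.

Besides the shell and the picture viewer there is one more tool, called after "Request:" as a command line: name --argument value ..., lists and objects as JSON in quotes. send_rows: Moves the arm, as the interface text tells. Its arguments: {"type":"object","properties":{"steps":{"type":"array","items":{"type":"array","items":{"type":"array","items":{"type":"number"}}}}},"required":["steps"]}

```bash
mkdir -p pics
python3 - <<'E'
from bench import arm,optics
import cv2,numpy as np
print(arm.read_state())
for n in("top","side"):
    p,d=optics.get_image(n);c=optics.get_calibration(n)
    cv2.imwrite(f"pics/{n}0.png",p);np.savez(f"{n}0.npz",d=d,p=p,**{k:np.array(c[k]) for k in("K","rvec","tvec")});print(n,c)
E
```

```text
{'clock': 0.0, 'joints': array([ 1.59861941e+00,  3.85545531e-01,  6.61587750e-03, -5.06486174e-04,
       -1.19399577e+00, -2.58643045e-01]), 'joint_vel': array([-0.00025635, -0.00078655,  0.00128718, -0.00070114,  0.00065001,
       -0.00123647]), 'joint_efforts': array([ 1.03839304e-04, -3.92295456e+01,  1.88403153e+01,  4.18622822e+00,
       -4.56881564e-03, -4.75783082e-06]), 'position': array([142.80465533, 607.86117582, 230.22323513]), 'ee_rot': array([ 9.93336303e-01, -1.15246691e-01, -8.10100561e-05,  1.08724440e-03]), 'contact_force': array([-0.01052296, -0.35643673,  0.0485926 ]), 'wrist_torque': array([0.02432541, 0.01960756, 0.0086952 ]), 'gripper_width': 85.35107325153247}
top {'K': array([[469.66758826,   0.        , 288.41077448],
       [  0.        , 469.66758826, 212.70008937],
       [  0.        ,   0.        ,   1.        ]]), 'rvec': array([ 2.21006354, -2.17291521,  0.07688222]), 'tvec': array([-182.99791121,  608.21574058, 1037.64261391])}
side {'K': array([[463.53538553,   0.        , 276.72691297],
       [  0.        , 463.53538553, 210.90978531],
       [  0.        ,   0.        ,   1.        ]]), 'rvec': array([ 2.14509866, -1.71503552,  0.41930685]), 'tvec': array([-281.48182093,  516.78262624,  709.49576479])}
```

View pics/top0.png

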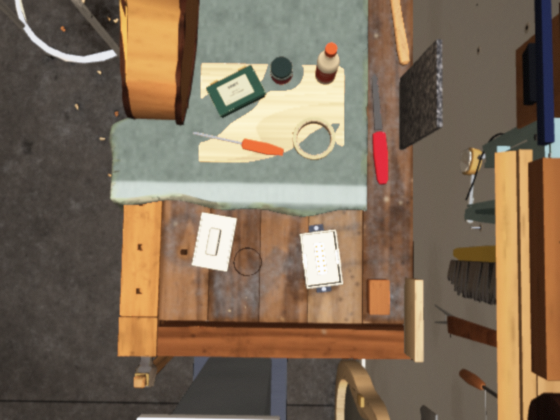

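View pics/side0.png

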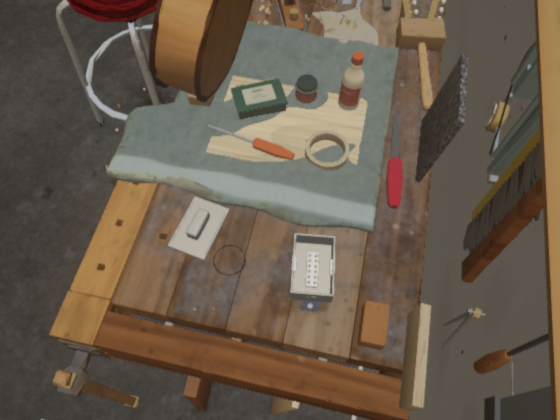

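The cover lies at about (213,242) in the top view and the box at (321,258), on the robot's right. The side view shows them at (199,228) and (313,268). I'll measure them with depth and enlarge a crop of each.

```bash
cat > h.py <<'E'
import numpy as np,cv2
def load(n): return np.load(n+"0.npz")
def world(f,uv,z):
    "pixel rays onto plane z"
    R=cv2.Rodrigues(f["rvec"])[0];C=-R.T@f["tvec"].ravel()
    uv=np.atleast_2d(uv).astype(float);r=np.c_[uv,np.ones(len(uv))]@np.linalg.inv(f["K"]).T@R
    return C+r*((z-C[2])/r[:,2])[:,None]
def cloud(f):
    R=cv2.Rodrigues(f["rvec"])[0];d=f["d"];v,u=np.indices(d.shape)
    c=np.stack([u,v,np.ones_like(u)],-1)@np.linalg.inv(f["K"]).T*d[...,None]
    return (c-f["tvec"].ravel())@R
E
python3 - <<'E'
from h import *
rows=[]
for n,cs in(("top",((213,242),(321,258))),("side",((199,228),(313,268)))):
    f=load(n);W=cloud(f);r=[]
    for (u,v),nm,zs in zip(cs,("cover","box"),((22,38),(42,58))):
        sl=(slice(v-48,v+48),slice(u-50,u+50));w=W[sl].reshape(-1,3)
        for lo,hi in (zs,)+(((46,62),) if nm=="cover" else ()):
            m=w[(w[:,2]>lo)&(w[:,2]<hi)]
            if len(m)<10: print(n,nm,lo,"few",len(m));continue
            q=cv2.minAreaRect(m[:,:2].astype(np.float32));print(n,nm,lo,hi,len(m),np.median(m[:,2]),q)
        r.append(cv2.resize(f["p"][v-33:v+33,u-44:u+44],(400,300),interpolation=cv2.INTER_CUBIC))
    rows.append(np.hstack(r))
cv2.imwrite("pics/crop.png",np.vstack(rows))
E
```

```text
top cover 22 38 2088 30.400396154505298 ((565.4235229492188, -2.7831192016601562), (169.8888702392578, 222.87628173828125), 1.0058374404907227)
top cover 46 62 315 54.31748928266309 ((544.44287109375, -8.787422180175781), (25.31761360168457, 59.66426086425781), 79.92308807373047)
top box 42 58 396 49.80031230933825 ((491.7568664550781, -278.2904052734375), (167.14199829101562, 140.81312561035156), 7.973557949066162)
side cover 22 38 2392 30.63630537249258 ((572.1512451171875, -19.421127319335938), (186.08340454101562, 144.5419921875), 9.402604103088379)
side cover 46 62 374 54.079878968929535 ((544.8856201171875, -5.495866775512695), (27.06591796875, 59.63753128051758), 80.1227035522461)
side box 42 58 574 49.84992615384965 ((511.7120361328125, -242.571044921875), (121.02134704589844, 80.2430191040039), 8.64568042755127)
```

View pics/crop.png

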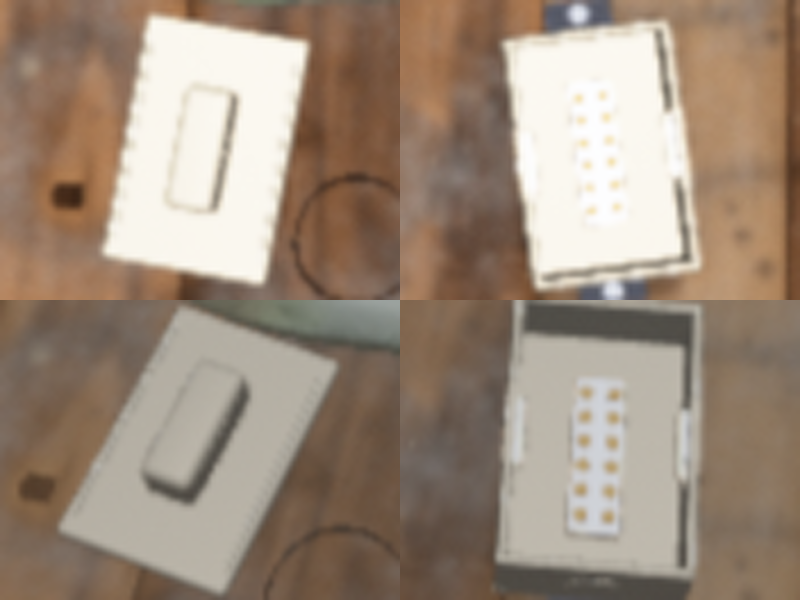

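The crops show the plate and bar cleanly. The box rim, terminals and catches are visible, and no object overlaps another. I'll refine with connected components.

```bash
cat >> h.py <<'E'
def rect(f,W,c,lo,hi,r=60):
    "largest blob with height in lo..hi around pixel c"
    m=((W[...,2]>lo)&(W[...,2]<hi)).astype(np.uint8);k=np.zeros_like(m);u,v=c;k[v-r:v+r,u-r:u+r]=1;m*=k
    n,l,s,_=cv2.connectedComponentsWithStats(m);i=1+np.argmax(s[1:,4]);w=W[l==i]
    return cv2.minAreaRect(w[:,:2].astype(np.float32)),w
E
python3 - <<'E'
from h import *
for n,cs in(("top",((213,242),(321,258))),("side",((199,228),(313,268)))):
    f=load(n);W=cloud(f)
    for nm,c,lo,hi,r in(("plate",cs[0],25,36,60),("bar",cs[0],48,60,60),("rim",cs[1],44,56,45)):
        q,w=rect(f,W,c,lo,hi,r);print(n,nm,np.round(q[0],1),np.round(q[1],1),round(q[2],2),len(w),np.round(np.median(w[:,2]),1))
# corners by eye from crop (x/4.545 + offset)
s=88/400
def px(pts,c,ox,oy): return [((x-ox)*s+c[0]-44,(y-oy)*s+c[1]-33) for x,y in pts]
for n,cs,P,B in(("top",((213,242),(321,258)),[(149,15),(309,42),(266,285),(103,256)],[(503,40),(667,20),(699,267),(538,290)]),
              ("side",((199,228),(313,268)),[(180,305),(338,365),(222,594),(59,530)],None)):
    f=load(n);o=0 if n=="top" else 300
    for nm,pts,c,ox,z in(("plate",P,cs[0],0,30),("rim",B,cs[1],400,50)):
        if pts is None: continue
        w=world(f,px(pts,c,ox,o),z)[:,:2];e=w[0]-w[3]+w[1]-w[2]
        print("eye",n,nm,w.mean(0),np.degrees(np.arctan2(e[1],e[0])),np.linalg.norm(w[0]-w[3]),np.linalg.norm(w[0]-w[1]))
E
```

```text
top plate [544.4  -8.4] [ 80.4 120.1] 81.03 1606 30.6
top bar [544.4  -8.8] [25.3 59.7] 79.92 311 54.4
top rim [ 511.1 -245.2] [119.7  79.9] 7.95 359 50.2
side plate [545.5  -6.6] [ 80.2 120.4] 81.18 1779 30.9
side bar [544.9  -5.5] [26.8 59.6] 80.56 361 54.2
side rim [ 511.7 -242.6] [121.   80.2] 8.65 506 50.1
eye top plate [543.0725237   -9.63210002] -8.909812634533449 119.40552993556211 79.59223674590793
eye top rim [ 509.97355224 -245.91108106] 8.419420666617123 120.19026108142913 79.44117228778099
eye side plate [544.3009223   -7.84830675] -8.989233180365966 118.60390015920916 79.13025944466776
```

Request:
send_rows --steps '[[[0,0,0,-0.075,1],[2.6,2.87,0,0,1],[2.6,2.87,0,0,1],[2.6,2.87,0,0,1],[2.6,2.87,0,0,1],[2.6,2.87,0,0,1],[2.6,2.87,0,0,1],[2.6,2.87,0,0,1],[2.6,2.87,0,0,1],[2.6,2.87,0,0,1]]]'

```text
clock: 0.93
position: [337.2, 308.3, 224.5]
ee_rot: [0.998, -0.07, -0.001, 0.006]
contact_force: [0.5, -0.1, 0.3]
gripper_width: 85.3
```

```bash
cat > go.py <<'E'
import sys,numpy as np
from bench import arm
from scipy.spatial.transform import Rotation as R
# usage: go.py x y z yaw_deg -> needed shift in tool axes (cm) and turn
t=np.array(list(map(float,sys.argv[1:4])));yaw=np.radians(float(sys.argv[4]))
s=arm.read_state();r=R.from_quat(s["ee_rot"]);M=r.as_matrix();y0=np.arctan2(M[1,0],M[0,0])
print("t",round(s["clock"],2),"pos",s["position"].round(1),"yaw",np.degrees(y0).round(2),"zaxis",M[:,2].round(4),"F",s["contact_force"].round(1),"T",s["wrist_torque"].round(2),"w",round(s["gripper_width"],1))
print("need cm",(r.inv().apply(t-s["position"])/10).round(3),"turn",round(-(yaw-y0),3))
E
python3 go.py 545 -7.3 150 -8.95
```

```text
t 0.93 pos [337.2 308.3 224.5] yaw -8.03 zaxis [-0.0034 -0.0115 -0.9999] F [ 0.5 -0.1  0.3] T [ 0.04 -0.12  0.03] w 85.3
need cm [24.998 28.255  7.747] turn 0.016
```

Request:
send_rows --steps '[[[2.7,3.05,0.7,0.016,1],[2.7,3.05,0.7,0,1],[2.7,3.05,0.7,0,1],[2.7,3.05,0.7,0,1],[2.7,3.05,0.7,0,1],[2.7,3.05,0.7,0,1],[2.7,3.05,0.7,0,1],[2.7,3.05,0.7,0,1],[2.0,2.3,0.7,0,1],[0,0,0,0,1]]]'

```text
clock: 1.77
position: [529.5, -3.5, 162.2]
ee_rot: [0.997, -0.08, -0.002, 0.005]
contact_force: [0.8, -0.3, -0.5]
gripper_width: 85.8
```

```bash
python3 go.py 545 -7.3 150 -8.95
```

```text
t 1.77 pos [529.5  -3.5 162.2] yaw -9.21 zaxis [-0.0045 -0.0089 -1.    ] F [ 0.8 -0.3 -0.5] T [ 0.05  0.02 -0.06] w 85.8
need cm [1.594 0.116 1.211] turn -0.005
```

Request:
send_rows --steps '[[[1.5,0.1,1.2,-0.005,1],[0,0,2,0,1],[0,0,2,0,1],[0,0,2,0,1],[0,0,1,0,1],[0,0,0,0,1],[0,0,0,0,1]]]'

```text
clock: 2.35
position: [543.7, -10.7, 74.8]
ee_rot: [0.997, -0.081, -0.004, 0.005]
contact_force: [-0.3, -0.1, 0.3]
gripper_width: 85.5
```

```bash
python3 go.py 545 -7.3 33 -8.95
python3 - <<'E'
from bench import optics
import cv2,numpy as np
a,_=optics.get_image("top");b,_=optics.get_image("side")
f=lambda p,u,v:cv2.resize(p[v-55:v+55,u-38:u+38],(400,579),interpolation=cv2.INTER_CUBIC)
cv2.imwrite("pics/g1.png",np.hstack([f(a,213,242),f(b,199,220)]))
E
```

```text
t 2.35 pos [543.7 -10.7  74.8] yaw -9.34 zaxis [-0.0084 -0.0094 -0.9999] F [-0.3 -0.1  0.3] T [-0.02  0.   -0.01] w 85.5
need cm [ 0.102 -0.405  4.172] turn -0.007
```

View pics/g1.png

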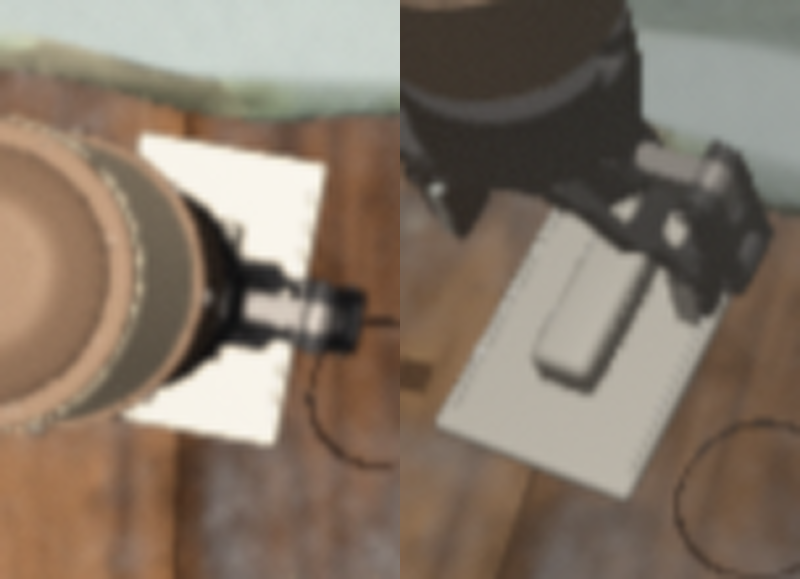

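The gripper is squarely over the bar and the right finger hangs clear of it. I'll go down and close.

Request:
send_rows --steps '[[[0.1,-0.4,1.0,-0.007,0.5],[0,0,1.0,0,0.5],[0,0,1.0,0,0.5],[0,0,0.6,0,0.5],[0,0,0,0,0.5],[0,0,0,0,0.5]]]'

```text
clock: 2.95
position: [548.3, -5.2, 39.6]
ee_rot: [0.997, -0.077, 0.001, 0.003]
contact_force: [0.7, -0.3, 0.1]
gripper_width: 42.8
```

```bash
python3 go.py 545 -7.3 33 -8.95
```

```text
t 2.95 pos [548.3  -5.2  39.6] yaw -8.78 zaxis [ 0.0011 -0.0069 -1.    ] F [ 0.7 -0.3  0.1] T [ 0.01 -0.01  0.03] w 42.8
need cm [-0.29   0.257  0.661] turn 0.003
```

Request:
send_rows --steps '[[[-0.25,0.2,0.5,0,0.5],[0,0,0,0,0.5],[0,0,0,0,0.5],[0,0,0,0,0.5]]]'

```text
clock: 3.28
position: [545.7, -6.9, 34.8]
ee_rot: [0.997, -0.077, 0.001, 0.003]
contact_force: [0.3, 0.2, 0.5]
gripper_width: 42.7
```

```bash
python3 go.py 545 -7.3 33 -8.95
```

```text
t 3.28 pos [545.7  -6.9  34.8] yaw -8.77 zaxis [ 0.0025 -0.0067 -1.    ] F [0.3 0.2 0.5] T [-0.01  0.03 -0.  ] w 42.7
need cm [-0.059  0.051  0.179] turn 0.003
```

Good. Close the fingers here; z 34.8 puts the tips above the plate.

Request:
send_rows --steps '[[[0,0,0,0,0.3],[0,0,0,0,0.2],[0,0,0,0,0],[0,0,0,0,0],[0,0,0,0,0],[0,0,0,0,0],[0,0,0,0,0],[0,0,0,0,0]]]'

```text
clock: 3.95
position: [545.9, -6.8, 35.5]
ee_rot: [0.997, -0.077, 0.002, 0.003]
contact_force: [0.4, 0.9, -0.6]
gripper_width: 22.4
```

```bash
python3 go.py 545 -7.3 33 -8.95
```

```text
t 3.95 pos [545.9  -6.8  35.5] yaw -8.79 zaxis [ 0.0037 -0.0061 -1.    ] F [ 0.4  0.9 -0.6] T [-0.01  0.02 -0.04] w 22.4
need cm [-0.081  0.061  0.254] turn 0.003
```

Request:
send_rows --steps '[[[0,0,-0.5,0,0],[0,0,-1,0,0],[0,0,-1.5,0,0],[0,0,-2,0,0],[0,0,-2,0,0],[0,0,-1.5,0,0],[0,0,-1,0,0],[0,0,0,0,0],[0,0,0,0,0]]]'

```text
clock: 4.7
position: [544.0, -6.6, 138.4]
ee_rot: [0.997, -0.077, 0.001, 0.003]
contact_force: [-0.4, -1.3, -1.9]
gripper_width: 22.5
```

```bash
python3 go.py 512.3 -243.2 120 8.5
```

```text
t 4.7 pos [544.   -6.6 138.4] yaw -8.84 zaxis [ 0.0016 -0.0062 -1.    ] F [-0.4 -1.3 -1.9] T [-0.    0.05  0.02] w 22.5
need cm [ 0.502 23.857  1.979] turn -0.303
```

Request:
send_rows --steps '[[[0,0,0,-0.075,0],[0,0,0,-0.08,0],[0,0,0,-0.08,0],[0,0,0,-0.075,0],[-0.2,1,0,0,0],[-0.8,2.5,0.3,0,0],[-1,3.3,0.3,0,0],[-1,3.3,0.3,0,0],[-1,3.3,0.3,0,0],[-1,3.3,0.3,0,0]]]'

```text
clock: 5.53
position: [518.9, -182.5, 119.1]
ee_rot: [0.996, 0.086, -0.004, 0.003]
contact_force: [1.9, -0.5, -1.6]
gripper_width: 22.8
```

```bash
python3 go.py 512.3 -243.2 120 8.5
```

```text
t 5.53 pos [ 518.9 -182.5  119.1] yaw 9.91 zaxis [-0.0074 -0.0057 -1.    ] F [ 1.9 -0.5 -1.6] T [ 0.03 -0.14  0.01] w 22.8
need cm [-1.695  5.867 -0.055] turn 0.025
```

Request:
send_rows --steps '[[[-0.6,2,0,0.02,0],[-0.6,1.6,0,0,0],[-0.3,0.7,0,0,0],[0,0,0,0,0],[0,0,0,0,0],[0,0,0,0,0]]]'

```text
clock: 6.03
position: [504.0, -236.9, 114.4]
ee_rot: [0.998, 0.066, -0.009, 0.001]
contact_force: [-0.0, -0.3, -2.0]
gripper_width: 22.6
```

```bash
python3 go.py 512.3 -243.2 120 8.5
```

```text
t 6.03 pos [ 504.  -236.9  114.4] yaw 7.61 zaxis [-0.0182 -0.0038 -0.9998] F [-0.  -0.3 -2. ] T [ 0.01 -0.03 -0.02] w 22.6
need cm [ 0.724  0.733 -0.575] turn -0.016
```

Request:
send_rows --steps '[[[0.35,0.35,-0.2,-0.016,0],[0.35,0.35,-0.2,0,0],[0,0,0,0,0],[0,0,0,0,0],[0,0,0,0,0]]]'

```text
clock: 6.45
position: [514.7, -239.9, 119.1]
ee_rot: [0.997, 0.078, -0.009, 0.001]
contact_force: [0.4, 0.1, -2.1]
gripper_width: 22.5
```

```bash
python3 go.py 512.3 -243.2 120 8.5;python3 - <<'E'
from bench import optics
import cv2,numpy as np
for n in("top","side"):
    p,d=optics.get_image(n);c=optics.get_calibration(n)
    np.savez(f"{n}1.npz",d=d,p=p,**c)
    if n=="side": cv2.imwrite("pics/s1.png",cv2.resize(p[190:340,230:400],(680,600),interpolation=cv2.INTER_CUBIC))
E
```

```text
t 6.45 pos [ 514.7 -239.9  119.1] yaw 8.93 zaxis [-0.0168 -0.0039 -0.9999] F [ 0.4  0.1 -2.1] T [-0.03  0.    0.  ] w 22.5
need cm [-0.292  0.286 -0.082] turn 0.008
```

View pics/s1.png

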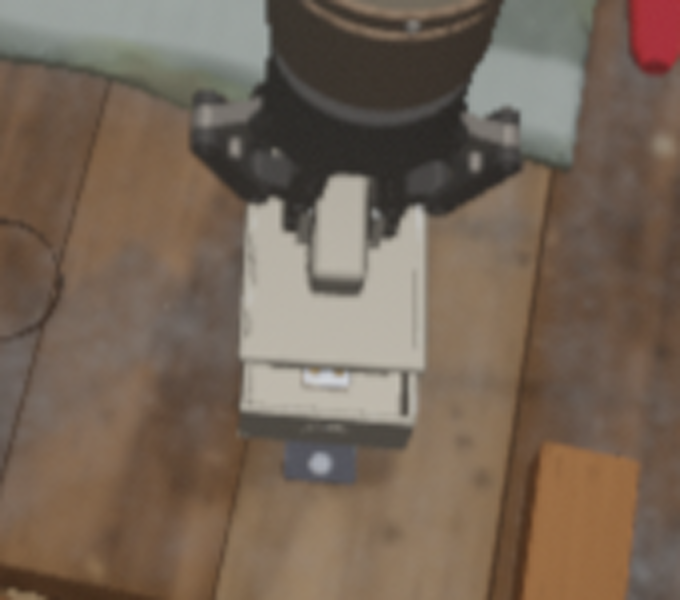

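The cover is level above the box. Its near edge runs from (240,358) to (425,370) in the crop, and the box's near edge shows at about v=410. Next I'll measure cover against box in each camera's own cloud.

```bash
cat > meas.py <<'E'
import sys
from h import *
from bench import arm
from scipy.spatial.transform import Rotation as R
# usage: meas.py suffix z_plate : plate pose in world per camera, near part only
s=arm.read_state();zp=float(sys.argv[2])
box={"top":(511.1,-245.2),"side":(511.7,-242.6)}
for n in("top","side"):
    f=np.load(f"{n}{sys.argv[1]}.npz");W=cloud(f);a=np.radians(8.4)
    A=np.array([[np.cos(a),np.sin(a)],[-np.sin(a),np.cos(a)]])
    m=(abs(W[...,2]-zp)<5)&(np.hypot(W[...,0]-box[n][0],W[...,1]-box[n][1])<85)&(f["p"].max(2)>110)
    k,l,st,_=cv2.connectedComponentsWithStats(m.astype(np.uint8))
    i=1+np.argmax(st[1:,4]);w=W[l==i];b=(w[:,:2]-box[n])@A.T
    P=np.c_[b,np.ones(len(b))];pl=np.linalg.lstsq(P,w[:,2],rcond=None)[0]
    print(n,len(w),"z at middle",pl[2].round(1),"slope x,y",pl[:2].round(4),"box-frame x",b[:,0].min().round(1),b[:,0].max().round(1))
    for lo in range(-60,60,15):
        q=b[(b[:,0]>=lo)&(b[:,0]<lo+15),1]
        if len(q)>5: print("  x",lo,"y",q.min().round(1),q.max().round(1),"mid",((q.min()+q.max())/2).round(2))
    for lo in range(-40,40,20):
        q=b[(b[:,1]>=lo)&(b[:,1]<lo+20),0]
        if len(q)>5: print("  y",lo,"xmin",q.min().round(1),"xmax",q.max().round(1))
E
python3 meas.py 1 113.6
```

```text
top 48 z at middle 115.7 slope x,y [0.0192 0.0141] box-frame x -57.5 -46.5
  x -60 y 10.6 43.2 mid 26.91
  y 0 xmin -57.2 xmax -53.7
  y 20 xmin -57.5 xmax -49.5
side 1391 z at middle 114.4 slope x,y [-0.0142  0.0011] box-frame x -57.5 19.6
  x -60 y -35.4 43.2 mid 3.91
  x -45 y -35.1 42.7 mid 3.81
  x -30 y -34.8 43.4 mid 4.29
  x -15 y -36.2 42.9 mid 3.34
  x 0 y -36.4 43.6 mid 3.6
  x 15 y -36.1 33.3 mid -1.38
  y -40 xmin -56.8 xmax 19.6
  y -20 xmin -57.2 xmax 3.4
  y 0 xmin -57.2 xmax -2.7
  y 20 xmin -57.5 xmax 19.0
```

Request:
send_rows --steps '[[[-0.28,0.31,1,0.006,0],[0,0,1,0,0],[0,0,0,0,0],[0,0,0,0,0],[0,0,0,0,0]]]'

```text
clock: 6.97
position: [510.3, -243.5, 95.9]
ee_rot: [0.997, 0.074, -0.01, 0.001]
contact_force: [-0.5, 0.5, -0.6]
gripper_width: 22.7
```

```bash
cat > snap.py <<'E'
import sys
from bench import optics
import numpy as np
for n in("top","side"):
    p,d=optics.get_image(n);np.savez(f"{n}{sys.argv[1]}.npz",d=d,p=p,**optics.get_calibration(n))
E
python3 go.py 512.3 -243.2 95 8.5; python3 snap.py 2; python3 meas.py 2 93|grep -A14 side
```

```text
t 6.97 pos [ 510.3 -243.5   95.9] yaw 8.52 zaxis [-0.0197 -0.003  -0.9998] F [-0.5  0.5 -0.6] T [-0.02 -0.09  0.04] w 22.7
need cm [ 0.208 -0.004  0.088] turn 0.0
side 1330 z at middle 91.5 slope x,y [-0.0147  0.0075] box-frame x -62.2 12.7
  x -60 y -38.1 40.5 mid 1.18
  x -45 y -37.9 40.2 mid 1.14
  x -30 y -37.6 40.7 mid 1.55
  x -15 y -39.3 40.2 mid 0.46
  x 0 y -39.0 40.6 mid 0.82
  y -40 xmin -62.2 xmax 11.7
  y -20 xmin -61.6 xmax -3.0
  y 0 xmin -61.8 xmax -4.4
  y 20 xmin -62.0 xmax 12.7
```

Position is nearly right, but the tool has drifted to a tilt of about 0.02 rad. I'll see how motion affects that, well clear of the box.

Request:
send_rows --steps '[[[0,0,-3,0,0],[0,0,-3,0,0],[0,0,0,0,0],[0,0,0,0,0]]]'

```text
clock: 7.4
position: [511.3, -243.4, 157.8]
ee_rot: [0.997, 0.074, -0.011, 0.001]
contact_force: [0.2, 0.3, -2.5]
gripper_width: 22.6
```

```bash
python3 go.py 512.3 -243.2 95 8.5
```

```text
t 7.4 pos [ 511.3 -243.4  157.8] yaw 8.51 zaxis [-0.0214 -0.0028 -0.9998] F [ 0.2  0.3 -2.5] T [0.02 0.   0.01] w 22.6
need cm [0.236 0.    6.278] turn 0.0
```

Request:
send_rows --steps '[[[4,0,0,0,0],[4,0,0,0,0],[0,0,0,0,0],[0,0,0,0,0]]]'

```text
clock: 7.73
position: [589.8, -230.8, 154.0]
ee_rot: [0.997, 0.073, -0.012, -0.0]
contact_force: [-1.5, -0.3, -2.0]
gripper_width: 22.7
```

```bash
python3 go.py 512.3 -243.2 95 8.5
```

```text
t 7.73 pos [ 589.8 -230.8  154. ] yaw 8.39 zaxis [-0.0247 -0.0011 -0.9997] F [-1.5 -0.3 -2. ] T [-0.02  0.06  0.03] w 22.7
need cm [-7.704  0.108  6.087] turn -0.002
```

Request:
send_rows --steps '[[[-0.8,0,0,0,0],[-0.8,0,0,0,0],[-0.8,0,0,0,0],[-0.8,0,0,0,0],[-0.8,0,0,0,0],[-0.8,0,0,0,0],[-0.8,0,0,0,0],[-0.8,0,0,0,0],[0,0,0,0,0],[0,0,0,0,0]]]'

```text
clock: 8.57
position: [513.0, -241.5, 154.8]
ee_rot: [0.997, 0.072, -0.015, -0.001]
contact_force: [0.6, -0.4, -0.8]
gripper_width: 22.4
```

```bash
python3 go.py 512.3 -243.2 95 8.5
```

```text
t 8.57 pos [ 513.  -241.5  154.8] yaw 8.22 zaxis [-2.940e-02  6.000e-04 -9.996e-01] F [ 0.6 -0.4 -0.8] T [-0.01 -0.17 -0.  ] w 22.4
need cm [0.082 0.189 5.984] turn -0.005
```

The tilt creeps inward a little with every loaded row, so I'll waste no rows; contact with the rim should level it. Going down to just above the mouth.

Request:
send_rows --steps '[[[0.05,0.23,2.5,-0.003,0],[0,0,2.5,0,0],[0,0,0.8,0,0],[0,0,0,0,0],[0,0,0,0,0]]]'

```text
clock: 8.98
position: [515.7, -244.7, 98.1]
ee_rot: [0.997, 0.074, -0.011, 0.0]
contact_force: [0.2, -0.1, -1.4]
gripper_width: 22.8
```

```bash
python3 go.py 512.6 -243.8 90 8.4; python3 snap.py 3; python3 meas.py 3 90|grep -A14 side
```

```text
t 8.98 pos [ 515.7 -244.7   98.1] yaw 8.48 zaxis [-0.0216 -0.0023 -0.9998] F [ 0.2 -0.1 -1.4] T [ 0.04 -0.11  0.  ] w 22.8
need cm [-0.28  -0.133  0.817] turn 0.001
side 911 z at middle 93.2 slope x,y [-0.01   0.002] box-frame x -56.9 19.9
  x -60 y -41.3 37.7 mid -1.82
  x -45 y -41.2 38.6 mid -1.3
  x -30 y -41.0 38.8 mid -1.11
  x -15 y -40.6 38.5 mid -1.09
  x 0 y -40.6 38.8 mid -0.89
  x 15 y -40.3 37.6 mid -1.34
  y -40 xmin -56.5 xmax 19.9
  y -20 xmin -56.6 xmax -1.1
  y 0 xmin -56.9 xmax 2.8
  y 20 xmin -56.4 xmax 18.6
```

Request:
send_rows --steps '[[[-0.29,-0.12,0,0.002,0],[0,0,0.7,0,0],[0,0,0,0,0],[0,0,0,0,0]]]'

```text
clock: 9.42
position: [515.1, -244.3, 94.8]
ee_rot: [0.997, 0.073, -0.007, 0.002]
contact_force: [-0.5, -0.1, -1.6]
gripper_width: 22.5
```

```bash
python3 go.py 512.6 -243.8 80 8.4; python3 snap.py 4; python3 meas.py 4 86|grep -A14 side
```

```text
t 9.42 pos [ 515.1 -244.3   94.8] yaw 8.4 zaxis [-0.0132 -0.0042 -0.9999] F [-0.5 -0.1 -1.6] T [-0.01 -0.02  0.  ] w 22.5
need cm [-0.22  -0.091  1.479] turn -0.0
side 928 z at middle 89.4 slope x,y [-0.0052  0.0008] box-frame x -57.6 18.0
  x -60 y -39.8 39.3 mid -0.28
  x -45 y -40.0 39.5 mid -0.23
  x -30 y -39.5 39.2 mid -0.17
  x -15 y -39.4 39.5 mid 0.05
  x 0 y -39.3 39.1 mid -0.1
  x 15 y -36.9 30.2 mid -3.35
  y -40 xmin -57.4 xmax 16.9
  y -20 xmin -57.5 xmax -3.4
  y 0 xmin -57.6 xmax 0.3
  y 20 xmin -56.9 xmax 18.0
```

Request:
send_rows --steps '[[[-0.25,0,0.4,0,0],[-0.03,0,0.2,0,0],[0,0,0,0,0]]]'

```text
clock: 9.77
position: [511.9, -244.7, 88.4]
ee_rot: [0.997, 0.073, -0.007, 0.002]
contact_force: [0.8, -0.7, -1.6]
gripper_width: 22.3
```

```bash
python3 go.py 512.6 -243.8 80 8.4; python3 snap.py 5; python3 meas.py 5 82|grep -A14 side
```

```text
t 9.77 pos [ 511.9 -244.7   88.4] yaw 8.39 zaxis [-0.0131 -0.0041 -0.9999] F [ 0.8 -0.7 -1.6] T [ 0.04 -0.02  0.01] w 22.3
need cm [ 0.091 -0.082  0.837] turn -0.0
side 1299 z at middle 83.7 slope x,y [-0.0124  0.003 ] box-frame x -61.0 14.3
  x -60 y -38.9 39.1 mid 0.11
  x -45 y -40.7 39.4 mid -0.61
  x -30 y -40.5 39.0 mid -0.73
  x -15 y -40.0 39.4 mid -0.28
  x 0 y -40.1 38.7 mid -0.66
  y -40 xmin -60.9 xmax 13.8
  y -20 xmin -60.4 xmax -6.0
  y 0 xmin -60.5 xmax -0.6
  y 20 xmin -61.0 xmax 14.3
```

Request:
send_rows --steps '[[[0.07,-0.04,0.3,0,0],[0,0,0.3,0,0],[0,0,0.3,0,0],[0,0,0,0,0]]]'

```text
clock: 10.2
position: [512.9, -244.3, 78.9]
ee_rot: [0.997, 0.073, -0.006, 0.002]
contact_force: [-0.1, 0.6, -1.2]
gripper_width: 22.6
```

```bash
python3 go.py 512.6 -243.8 73 8.4; python3 snap.py 6; python3 meas.py 6 74|grep -A14 side
```

```text
t 10.2 pos [ 512.9 -244.3   78.9] yaw 8.4 zaxis [-0.0124 -0.0043 -0.9999] F [-0.1  0.6 -1.2] T [ 0.02 -0.07 -0.04] w 22.6
need cm [-0.018 -0.056  0.585] turn -0.0
side 1292 z at middle 74.4 slope x,y [-0.011   0.0022] box-frame x -60.0 15.2
  x -60 y -40.1 38.8 mid -0.66
  x -45 y -39.9 39.6 mid -0.13
  x -30 y -39.6 38.7 mid -0.42
  x -15 y -39.5 39.5 mid 0.03
  x 0 y -39.2 38.4 mid -0.39
  y -40 xmin -59.0 xmax 15.2
  y -20 xmin -59.2 xmax -5.6
  y 0 xmin -60.0 xmax -1.0
  y 20 xmin -59.2 xmax 14.4
```

The skirt is 6.6 mm into the mouth with no side force, so I'll carry on to the catches.

Request:
send_rows --steps '[[[0,-0.02,0.3,0,0],[0,0,0.3,0,0],[0,0,0.3,0,0]]]'

```text
clock: 10.55
position: [514.1, -244.4, 71.0]
ee_rot: [0.997, 0.074, -0.005, 0.002]
contact_force: [-1.2, 2.9, 6.9]
gripper_width: 22.4
```

```bash
python3 go.py 512.6 -243.8 61.5 8.4
```

```text
t 10.55 pos [ 514.1 -244.4   71. ] yaw 8.43 zaxis [-0.0092 -0.0053 -0.9999] F [-1.2  2.9  6.9] T [ 0.55  0.34 -0.05] w 22.4
need cm [-0.128 -0.084  0.95 ] turn 0.001
```

Request:
send_rows --steps '[[[0,0,0.3,0,0],[0,0,0.3,0,0]]]'

```text
clock: 10.72
position: [514.6, -245.0, 67.7]
ee_rot: [0.997, 0.074, -0.005, 0.003]
contact_force: [-4.1, 1.6, 8.8]
gripper_width: 22.8
```

```bash
python3 go.py 512.6 -243.8 61.5 8.4
```

```text
t 10.72 pos [ 514.6 -245.    67.7] yaw 8.52 zaxis [-0.0088 -0.0072 -0.9999] F [-4.1  1.6  8.8] T [ 0.54  1.12 -0.09] w 22.8
need cm [-0.171 -0.148  0.619] turn 0.002
```

Request:
send_rows --steps '[[[-0.12,-0.05,0.2,0,0],[-0.05,0,0.3,0,0]]]'

```text
clock: 10.88
position: [513.9, -244.7, 64.1]
ee_rot: [0.997, 0.074, -0.003, 0.004]
contact_force: [0.7, 1.6, -5.4]
gripper_width: 22.8
```

```bash
python3 go.py 512.6 -243.8 61.5 8.4
```

```text
t 10.88 pos [ 513.9 -244.7   64.1] yaw 8.51 zaxis [-0.0053 -0.0077 -1.    ] F [ 0.7  1.6 -5.4] T [ 0.53 -0.14 -0.05] w 22.8
need cm [-0.116 -0.109  0.259] turn 0.002
```

Request:
send_rows --steps '[[[0,0,0.3,0,0],[0,0,0.3,0,0]]]'

```text
clock: 11.05
position: [513.4, -244.5, 58.1]
ee_rot: [0.997, 0.074, -0.003, 0.003]
contact_force: [-4.1, 4.3, 15.9]
gripper_width: 22.5
```

```bash
python3 go.py 512.6 -243.8 61.5 8.4
```

```text
t 11.05 pos [ 513.4 -244.5   58.1] yaw 8.48 zaxis [-0.0057 -0.0073 -1.    ] F [-4.1  4.3 15.9] T [ 1.56  1.   -0.06] w 22.5
need cm [-0.076 -0.079 -0.338] turn 0.001
```

The catches snapped: force dropped to −5 N, then rose to +16 N on the rim. Now I'll settle towards 10 N.

Request:
send_rows --steps '[[[0,0,0,0,0],[0,0,0,0,0],[0,0,0,0,0]]]'

```text
clock: 11.3
position: [513.4, -244.5, 60.5]
ee_rot: [0.997, 0.074, -0.003, 0.004]
contact_force: [-2.1, 0.9, 3.0]
gripper_width: 22.9
```

```bash
python3 go.py 512.6 -243.8 59.5 8.4; python3 snap.py 7; python3 meas.py 7 54
python3 - <<'E'
import numpy as np,cv2
p=np.load("side7.npz")["p"];cv2.imwrite("pics/s7.png",cv2.resize(p[210:320,240:385],(791,600),interpolation=cv2.INTER_CUBIC))
E
```

```text
t 11.3 pos [ 513.4 -244.5   60.5] yaw 8.48 zaxis [-0.0057 -0.0077 -1.    ] F [-2.1  0.9  3. ] T [ 0.62  0.27 -0.05] w 22.9
need cm [-0.066 -0.078  0.098] turn 0.001
top 84 z at middle 59.7 slope x,y [-0.0768 -0.0019] box-frame x 50.3 61.0
  x 45 y -39.4 10.1 mid -14.63
  y -40 xmin 50.3 xmax 60.9
  y -20 xmin 52.8 xmax 61.0
  y 0 xmin 57.8 xmax 61.0
side 1282 z at middle 55.8 slope x,y [ 0.0132 -0.0027] box-frame x -60.8 15.2
  x -60 y -40.4 39.4 mid -0.48
  x -45 y -40.5 39.1 mid -0.71
  x -30 y -40.0 39.4 mid -0.3
  x -15 y -39.8 39.0 mid -0.43
  x 0 y -39.5 39.5 mid -0.01
  y -40 xmin -60.8 xmax 15.2
  y -20 xmin -59.4 xmax -4.7
  y 0 xmin -60.1 xmax 0.5
  y 20 xmin -59.2 xmax 13.9
```

View pics/s7.png

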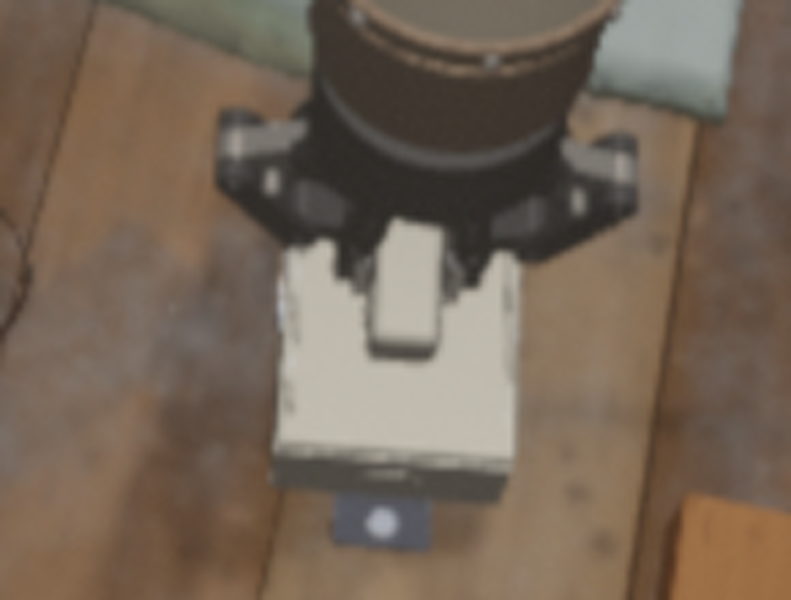

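The cover sits flush: there is no gap along the near edge (275–515, 450), and its outline matches the box. The push eases off in zero rows, so I'll end on a pressing row and check the steady force using the time a camera call takes.

Request:
send_rows --steps '[[[-0.03,-0.03,0.15,0,0],[0,0,0.15,0,0]]]'

```text
clock: 11.57
position: [513.4, -244.5, 58.8]
ee_rot: [0.997, 0.074, -0.003, 0.004]
contact_force: [-4.1, 4.3, 12.7]
gripper_width: 22.6
```

```bash
python3 go.py 512.6 -243.8 59.5 8.4; python3 snap.py 8;python3 go.py 512.6 -243.8 59.5 8.4; python3 snap.py 8;python3 snap.py 8;python3 go.py 512.6 -243.8 59.5 8.4
```

```text
t 11.57 pos [ 513.4 -244.5   58.8] yaw 8.5 zaxis [-0.0048 -0.0083 -1.    ] F [-4.1  4.3 12.7] T [ 1.59  1.   -0.08] w 22.6
need cm [-0.069 -0.081 -0.073] turn 0.002
t 11.67 pos [ 513.4 -244.5   58.9] yaw 8.5 zaxis [-0.0048 -0.0084 -1.    ] F [-4.7  3.1 10.7] T [ 1.34  0.86 -0.13] w 22.5
need cm [-0.07  -0.081 -0.055] turn 0.002
t 11.87 pos [ 513.4 -244.5   59. ] yaw 8.5 zaxis [-0.0046 -0.0084 -1.    ] F [-4.   2.8 10.5] T [ 1.25  0.84 -0.09] w 22.9
need cm [-0.072 -0.08  -0.047] turn 0.002
```

```bash
python3 - <<'E'
from h import *
f=np.load("side8.npz");W=cloud(f);a=np.radians(8.4);A=np.array([[np.cos(a),np.sin(a)],[-np.sin(a),np.cos(a)]])
b=(W[...,:2]-(511.7,-242.6))@A.T
for x in(-52,-40,-28,-14,0,12):
    print(x,[(y,np.round(np.median(W[...,2][(abs(b[...,0]-x)<5)&(abs(b[...,1]-y)<4)&(abs(W[...,2]-54)<8)]),1)) for y in(-34,-22,22,34)])
E
python3 go.py 512.6 -243.8 59.5 8.4
```

```text
-52 [(-34, np.float64(54.6)), (-22, np.float64(54.0)), (22, np.float64(54.1)), (34, np.float64(53.7))]
-40 [(-34, np.float64(54.3)), (-22, np.float64(54.1)), (22, np.float64(54.3)), (34, np.float64(55.2))]
-28 [(-34, np.float64(54.6)), (-22, np.float64(53.5)), (22, np.float64(54.4)), (34, np.float64(53.9))]
-14 [(-34, np.float64(54.8)), (-22, np.float64(53.9)), (22, np.float64(53.6)), (34, np.float64(55.3))]
0 [(-34, np.float64(54.0)), (-22, np.float64(54.3)), (22, np.float64(53.8)), (34, np.float64(54.9))]
12 [(-34, np.float64(54.1)), (-22, np.float64(nan)), (22, np.float64(55.0)), (34, np.float64(54.4))]
t 11.87 pos [ 513.4 -244.5   59. ] yaw 8.5 zaxis [-0.0046 -0.0084 -1.    ] F [-4.   2.8 10.5] T [ 1.25  0.84 -0.09] w 22.9
need cm [-0.072 -0.08  -0.047] turn 0.002
  return _methods._mean(a, axis=axis, dtype=dtype,
  ret = ret.dtype.type(ret / rcount)
```

The plate is level to within noise at about 54.2 mm, i.e. the 56 mm expected less about 2 mm of cushion. I'll hold a second longer, then hand in if it stays steady.

Run:
```python
from bench import arm,optics,job
for i in range(24): optics.get_image("side")
s=arm.read_state();print(s["clock"],s["position"].round(1),s["contact_force"].round(1),s["gripper_width"])
if 8<s["contact_force"][2]<14: print("done",job.job_done())
```

```text
13.0667 [ 513.4 -244.5   59. ] [-4.8  3.4  9.3] 22.446598296825755
the job is handed in; nothing more can be done
done None
```

I gripped the cover by its finger bar, carried it to the box, turned it to match and lowered it squarely into the mouth. I then pressed it down until the catches snapped. The job was handed in at 13.1 s with the gripper still pressing.

**Last checks that agreed:**
- **Snap:** the vertical force rose to about 9 N, dropped suddenly to −5 N, then rose again on the rim. I inferred the snap from this, as the catches are hidden under the cover.
- **Flushness:** the last picture, taken just before the final press, showed no gap along the near edge. After that press, depth readings put the plate level within their ±0.8 mm noise. Its height was about 54.2 mm, which matches a seated cover with the cushion pushed down about 2 mm.
- **Push:** it held steady at 9–10.5 N, plus about 1.5 N for the cover's weight. The grip held, and nothing else was touched.

**Small disagreements:**
- **Side force:** a 4–6 N side force and a tool tilt of about 0.01 rad remained.
- **Camera offset:** the two cameras differed by about 2 mm in absolute position, so I aligned the cover to the box within a single camera's view.
- **Far end not seen:** the gripper hid the far end of the plate from both cameras, so I did not measure flushness there.

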